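Set aside the loose-capped sample jar

ROBOT

A 6-joint arm with a two-finger parallel gripper is mounted at the origin on a cart in front of the work surface, level with it; the furniture and walls round the work are solid. World frame = base frame: x ahead of the robot, y to its left, z up, the work surface at z = 0. Lengths are in mm, angles in rad, forces in N, time in s.
With the tool pointing down it reaches from about 250 to 775 mm from the base axis. Payload 4 kg.
Tool frame: the origin (TCP) lies midway between the tips of the shut fingers; the grasp point (between the pads) lies 19 mm behind it; z points along the fingers, y is the line along which they close (so a half turn about z gives the same grasp; the last joint's range is limited). The gripper opens to 94 mm and grips with 3 to 60 N. Pads are 16 mm wide; open, the fingers measure 119 mm over their backs; the gripper's body (75 mm by 177 mm) begins 78 mm behind the grasp point.
Start: joints at [-1.209, 0.087, 1.371, -0, 1.684, -0.103], TCP at [246.536, -491.674, 174.706] pointing down, gripper open.
Joint ranges: [-3.1, 3.1], [-0.76, 2.03], [0.27, 2.55], [-1.08, 4.22], [0.17, 2.65], [-2.57, 2.57]. Speed limits (rad/s): [2.79, 2.79, 3.14, 3.14, 3.14, 3.14].

INTERFACE

Orientations are given as [roll, pitch, yaw] about the fixed x, y, z axes, in that order (R = Rz(yaw) Ry(pitch) Rx(roll)).
In Python, from workcell import arm, imaging, workorder, trace, landmark_of gives the robot as it stands. The module is installed in compiled form; this text tells all that it offers.
- The arm moves only by the tool move_arm, never from a script. Its argument "targets" is a list of rows, each a list of 3 entries, a list of its own where there are three numbers: the shift along the tool's x, y, z in units of 0.4 m (1.0 is 0.4 m), then the turn, a rotation vector about the tool's x, y, z in units of 6 degrees (1.0 is 6 degrees), then the closure in counts, from 0 (fully open) to 255 (shut). A call has 1 to 20 rows; each row shifts and turns the commanded pose from where the row before left it, along the tool's axes as they then stand; what a row does not reach is not made up. A row lasts 1/8 s, in which the tool goes at most 62.5 mm and 10.7 degrees, less where a joint would pass 70% of its speed; a pose out of reach is approached as far as the arm can. A call with a number of a shift or a turn outside -1 to 1 is refused whole. A call with a gripper value outside its range is refused whole. The fingers move at their own pace and stop on an object; "force" is the grip in N (left out, the last holds). Time passes only in rows, so rows that do not move let the fingers close. It gives the time, the measured TCP pose, the force, the opening and the grip force at its end, in the units of the state.
- arm.get_obs(): the state, without advancing time (a new reading comes with each control period).
- imaging.get_image(name): name is "scene" or "top"; returns a dict with "image" (384x512x3 uint8, blue, green, red), "intrinsics" (3x3 intrinsics, pixels), "world_to_cam" (4x4, takes a point from world to camera coordinates). Camera axes: x right, y up, looking along -z (the intrinsics and any distortion apply to the point x, -y, -z); pixel columns grow to the right and rows downward; lengths in mm; the calibration is good to about 2 mm. A picture is of the moment at which its call begins. There is no depth.
- workorder.finish_job(): hands the job in; it is judged then, once.
Trained networks look in a picture, given as the dict that the camera call returned (one of the last four; its "shot" number tells which), for a name from the list of things; names that differ only in an ending like _2 or _b are one class to them, and where a whole thing is asked for, a point or a joint stands for the part that bears it (a point fixed in the world has none). Each returns a list of dicts, best first, with "score" (0 to 1); they miss things now and then, are a little off and sometimes report something else, mostly with a low value. They report only what shows in the picture. A call takes as long as a camera call.
- trace(picture, thing): "region" (384x512 bool, what is visible of it) and "extent" ([left, top, right, bottom] in pixels, round what is visible of it).
- landmark_of(picture, thing): "uv" ([column, row] in pixels: a listed point, or the origin of a listed thing).
The state is a dict: "time": time; "qpos": joint angles; "qvel": joint speeds; "tau": joint torques, N m; "tcp_pos": TCP position; "ee_rot": TCP orientation; "contact_force": force on the tool from outside, world axes, zero at the start; "ft_torque": the same for the moment, N m; "grip_width": finger opening in mm; "grasp_force": force on a finger pad.
Only numpy, scipy, OpenCV 4.12 (cv2) and the standard library are available. Lean on these libraries where they do the work, as an engineer would, in place of code of your own. Each camera call takes 0.05 s, during which the arm holds its last target. There are 200 camera calls.

TASK

One of the two amber sample jars has a cap that is not screwed down: the cap stands up with bare thread showing below it. Prove it by twisting that cap about a quarter turn anticlockwise (seen from above) while the jar stands in its place, then set that jar upright in the steel tray, without tipping it over on the way. Leave the jar with the tight cap standing where it is.

Things in the scene. Friction and masses are not known exactly. Their poses are not given: they have to be found in the camera images.
- loose_jar_mid (a point): Loose-capped jar: round, amber glass, paper label, 54 mm across, 92 mm high with cap, 0.27 kg. Point on its axis, half-way up, 46 mm above its underside; z up. Barrel from 43 mm below the point to 9 above; shoulder narrows to a 32 mm neck 16 mm above. 11 mm of bare thread shows below the black ribbed cap: 38 mm across, 28 to 46 mm above the point; it turns easily and never comes off.
- loose_cap (a joint): Turn of the loose cap on its jar, rad: starts between 0 and 0.2, grows anticlockwise seen from above, stops at 2.6; stays where it is left.
- tight_jar_mid (a point): The jar with the tight cap: the same amber jar, but its cap sits down on the shoulder with no thread showing, so it is only 81 mm high. The point is on its axis, 46 mm above its underside; z up. Its cap cannot be turned by hand: the whole jar would turn with it.
- tray: Shallow square steel tray, 150 x 150 mm outside, 14 mm high, open on top, walls and floor 4 mm thick, fixed to the bench. The origin is the centre of its underside, x and y along its sides, z up.

How it is judged (in metres and radians):
On the way:
1. the loose cap has been turned anticlockwise to at least 0.6 rad while its jar stands upright on the bench, within 40 mm of its place (value of joint loose_cap above 0.6 rad and height (world z) of loose_jar_mid below 0.054 m and distance of loose_jar_mid from where it was at the start of the episode below 0.04 m and angle between loose_jar_mid's own z axis and vertical below 0.2 rad), for 0.1 s.
At the end, for the whole second after the job is handed in: The loose-capped jar stands at rest on the tray's floor, inside its walls, within 10 degrees of upright; the tight-capped jar stands upright within 30 mm of where it stood (x of loose_jar_mid in the frame of tray between -0.05 and 0.05 m and y of loose_jar_mid in the frame of tray between -0.05 and 0.05 m and z of loose_jar_mid in the frame of tray between 0.044 and 0.056 m and angle between each of loose_jar_mid, tight_jar_mid's own z axis and vertical below 0.17 rad and linear speed of loose_jar below 0.02 m/s and distance of tight_jar_mid from where it was at the start of the episode below 0.03 m); the robot touches nothing.
It fails at once if the loose-capped jar is tipped by more than 45 degrees (angle between loose_jar_mid's own z axis and vertical above 0.785 rad).
It also fails if it takes over 51 s, if anything falls off the work surface, if the arm or the gripper's body presses on something with over 40 N, if the wrist force passes 120 N, or if a joint passes its speed limit or range.

## Working session

There is one attempt and no reset: what is moved stays moved. The work goes in short steps, Python scripts to look and compute and a tool call to move; the robot and the scene stay as the last step left them, time stands still between calls to the robot, and variables do not carry over. Pictures are saved under pics/ and viewed, at most 10 in all, crops included, and the job is handed in when it is done.

Besides the shell and the picture viewer there is one more tool, called as name([rows], argument=value, ...), one row to a line, values as JSON. move_arm: Moves the arm, as the interface text tells. Shifts and turns lie within -1 to 1; 1 stands for 0.4 m of shift or 6 degrees of turn. Its arguments: {"type":"object","properties":{"targets":{"type":"array"},"force":{"type":"number"}},"required":["targets"]}

```bash
mkdir -p pics; cat > h.py <<'E'
import numpy as np, cv2
from workcell import arm, imaging, workorder, trace, landmark_of
def proj(p,P):
    c=P["world_to_cam"]@np.append(p,1.); q=P["intrinsics"]@np.array([c[0],-c[1],-c[2]]); return q[:2]/q[2]
def ray(uv,P):
    d=np.linalg.inv(P["intrinsics"])@np.array([uv[0],uv[1],1.]); W=P["world_to_cam"]; R=W[:3,:3]
    return -R.T@W[:3,3], R.T@np.array([d[0],-d[1],-d[2]])
def at_z(uv,P,z):
    o,d=ray(uv,P); return o+d*(z-o[2])/d[2]
E
python3 - <<'E'
from h import *
out=[]
for n in ("scene","top"):
    P=imaging.get_image(n); cv2.imwrite(f"pics/{n}0.png",P["image"])
    o,_=ray((256,192),P); print(n,"cam",o.round())
    for t,z in (("loose_jar_mid",46),("tight_jar_mid",46),("tray",0)):
        for r in landmark_of(P,t)[:3]: print(t,round(r["score"],2),np.round(r["uv"],1),at_z(r["uv"],P,z).round(1))
        for r in trace(P,t)[:3]: print("   ext",round(r["score"],2),np.round(r["extent"]), at_z(((np.array(r["extent"][:2])+r["extent"][2:])/2),P,z).round(), cv2.minAreaRect(np.argwhere(r["region"])[:,::-1].astype(np.float32)))
s=arm.get_obs();print(s["time"],s["tcp_pos"],s["ee_rot"],s["grip_width"])
E
```

```text
scene cam [183. 556. 728.]
loose_jar_mid 0.56 [266.1 207.5] [432.   57.9  46. ]
   ext 0.96 [256. 189. 280. 227.] [427.  58.  46.] ((266.0, 207.5), (37.0, 20.0), 90.0)
tight_jar_mid 0.88 [220.1 270.9] [435.3 256.   46. ]
   ext 0.71 [209. 253. 239. 295.] [424. 258.  46.] ((222.5, 272.5), (37.0, 25.0), 90.0)
tray 0.75 [274.6 154.6] [ 521.3 -164.     0. ]
   ext 0.73 [243. 131. 306. 178.] [ 522. -165.    0.] ((274.8541259765625, 153.393310546875), (55.43107986450195, 39.6970329284668), 17.744672775268555)
top cam [404.  72. 941.]
loose_jar_mid 0.92 [252.3 204.3] [444.8  59.5  46. ]
   ext 0.83 [243. 194. 266. 218.] [440.  55.  46.] ((253.0, 208.0), (24.0, 24.0), 90.0)
   ext 0.87 [156. 196. 181. 216.] [439. 245.  46.] ((166.0, 207.5), (23.0, 26.0), 90.0)
tray 0.59 [344.2 173.1] [ 522.7 -158.2    0. ]
   ext 0.74 [310. 135. 385. 208.] [ 526. -165.    0.] ((347.8658142089844, 172.79269409179688), (64.49201202392578, 66.47978210449219), 83.6598129272461)
   ext 0.55 [156. 196. 182. 218.] [439. 251.   0.] ((166.0, 208.0), (24.0, 26.0), 90.0)
0.7 [ 246.55253697 -491.68401782  174.73297061] [ 3.14143963e+00 -8.37643966e-06  4.64811463e-01] 94.22433422972637
```

View pics/scene0.png

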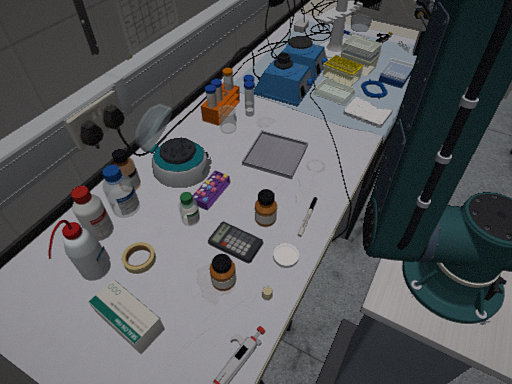

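View pics/top0.png

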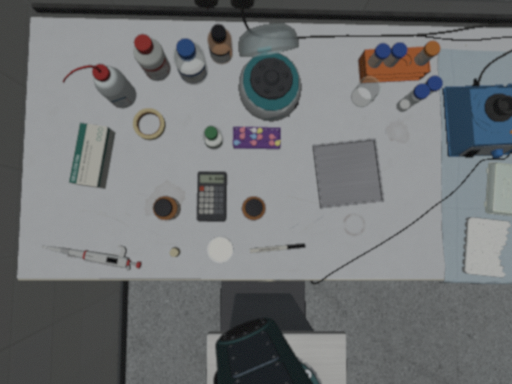

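The scene shows two amber jars at about (266,207) and (222,271), and the tray at (275,154). The top view has the jars at (253,208) and (166,208), and the tray at (348,173). I'll zoom in on the jars to see which cap is loose.

```bash
python3 - <<'E'
from h import *
P=imaging.get_image("scene");T=imaging.get_image("top")
a=P["image"][180:240,235:300];b=P["image"][245:305,190:255]
cv2.imwrite("pics/jars.png",np.hstack([cv2.resize(a,(390,360),interpolation=cv2.INTER_CUBIC),cv2.resize(b,(390,360),interpolation=cv2.INTER_CUBIC)]))
# cap predicted vs observed: base position from top network, compare both hypotheses
for xy in ((440,57),(438,248)):
    for z in (0,46,63,74,81,92): print(xy,z,proj((*xy,z),P).round(1),proj((*xy,z),T).round(1))
# cap centres in top: dark blobs
for c,r in ((253,208),(166,208)):
    g=T["image"][r-18:r+18,c-18:c+18].max(2); m=(g<60).astype(np.uint8)
    n,l,st,ce=cv2.connectedComponentsWithStats(m); i=1+st[1:,4].argmax(); u=ce[i]+(c-18,r-18); print("cap",u,st[i],at_z(u,T,92).round(1),at_z(u,T,81).round(1))
for c,r in ((265,196),(222,262)):
    g=P["image"][r-12:r+12,c-14:c+14].max(2); m=(g<60).astype(np.uint8)
    n,l,st,ce=cv2.connectedComponentsWithStats(m); i=1+st[1:,4].argmax(); u=ce[i]+(c-14,r-12); print("capS",u,st[i],at_z(u,P,83).round(1),at_z(u,P,72).round(1))
for r in trace(T,"tray")[:1]:
    q=cv2.boxPoints(cv2.minAreaRect(np.argwhere(r["region"])[:,::-1].astype(np.float32)));w=np.array([at_z(u,T,14) for u in q]);print(w.round(),w.mean(0).round())
E
```

```text
(440, 57) 0 [263.  217.7] [253.1 207.3]
(440, 57) 46 [263.4 206. ] [253.4 206.5]
(440, 57) 63 [263.5 201.5] [253.6 206.2]
(440, 57) 74 [263.5 198.4] [253.6 206. ]
(440, 57) 81 [263.6 196.5] [253.7 205.8]
(440, 57) 92 [263.7 193.4] [253.8 205.6]
(438, 248) 0 [222.6 278. ] [170.7 207.5]
(438, 248) 46 [221.1 267.4] [166.8 206.7]
(438, 248) 63 [220.5 263.2] [165.2 206.4]
(438, 248) 74 [220.1 260.4] [164.2 206.2]
(438, 248) 81 [219.9 258.6] [163.5 206.1]
(438, 248) 92 [219.5 255.8] [162.4 205.8]
cap [253.61711712 207.11261261] [ 11   9  17  17 222] [436.8  57.4  92. ] [437.2  57.2  81. ]
cap [162.77142857 207.19591837] [  6   9  18  17 245] [435.2 247.2  92. ] [435.6 249.5  81. ]
capS [265.59825328 197.41484716] [  7   5  16  18 229] [433.8  58.8  83. ] [438.1  50.3  72. ]
capS [221.19063545 263.31438127] [  4   4  20  20 299] [429.  256.8  83. ] [433.2 251.7  72. ]
[[ 588.  -78.   14.]
 [ 610. -229.   14.]
 [ 458. -247.   14.]
 [ 437.  -97.   14.]] [ 523. -163.   14.]
```

View pics/jars.png

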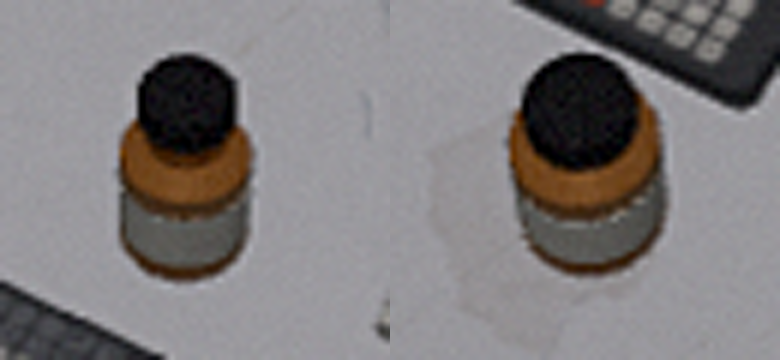

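The left crop, the jar at scene (266,207), shows a raised cap with its neck visible, so it is the loose one. The right jar's cap sits on its shoulder. The triangulated cap heights agree: the loose jar is at about (436, 57.5) and the tray at (523, -163). I'll move above the loose jar.

move_arm([
  [[0.0742,-0.0725,0],[0,0,0],0],
  [[0.0742,-0.0725,0],[0,0,0],0],
  [[0.0742,-0.0725,0],[0,0,0],0],
  [[0.0742,-0.0725,0],[0,0,0],0],
  [[0.0742,-0.0725,0],[0,0,0],0],
  [[0.0742,-0.0725,0],[0,0,0],0],
  [[0.0742,-0.0725,0],[0,0,0],0],
  [[0.0742,-0.0725,0],[0,0,0],0],
  [[0.0742,-0.0725,0],[0,0,0],0],
  [[0.0742,-0.0725,0],[0,0,0],0],
  [[0.0742,-0.0725,0],[0,0,0],0],
  [[0.0742,-0.0725,0],[0,0,0],0],
  [[0.0742,-0.0725,0],[0,0,0],0],
  [[0.0742,-0.0725,0],[0,0,0],0],
  [[0,0,0],[0,0,0],0],
  [[0,0,0],[0,0,0],0],
], force=8)

```text
time: 2.85
tcp_pos: [435.8, 57.2, 174.6]
ee_rot: [3.141, 0.001, 0.465]
contact_force: [-0.8, 0.1, 0.6]
grip_width: 94.2
grasp_force: 0.0
```

move_arm([
  [[0,0,0.06],[0,0,0],0],
  [[0,0,0.06],[0,0,0],0],
  [[0,0,0.06],[0,0,0],0],
  [[0,0,0.06],[0,0,0],0],
  [[0,0,0.03],[0,0,0],0],
  [[0,0,0],[0,0,0],0],
  [[0,0,0],[0,0,0],100],
  [[0,0,0],[0,0,0],120],
  [[0,0,0],[0,0,0],140],
  [[0,0,0],[0,0,0],160],
  [[0,0,0],[0,0,0],180],
  [[0,0,0],[0,0,0],200],
  [[0,0,0],[0,0,0],200],
  [[0,0,0],[0,0,0],200],
], force=8)

```text
time: 4.6
tcp_pos: [436.0, 57.5, 66.6]
ee_rot: [3.142, 0.0, 0.465]
contact_force: [0.3, 0.3, -0.5]
grip_width: 20.9
grasp_force: 0.0
```

The fingers closed on nothing (20.9 mm, 0 N), so I'll take a picture.

```bash
python3 - <<'E'
from h import *
P=imaging.get_image("scene");T=imaging.get_image("top")
a=P["image"][130:280,190:340];b=T["image"][140:270,190:320]
cv2.imwrite("pics/c1.png",np.hstack([cv2.resize(a,(400,400),interpolation=cv2.INTER_CUBIC),cv2.resize(b,(400,400),interpolation=cv2.INTER_CUBIC)]))
s=arm.get_obs();print(s["tcp_pos"],proj(s["tcp_pos"],P),proj(s["tcp_pos"],T))
for Q in(P,T):
  for r in landmark_of(Q,"loose_jar_mid")[:2]: print(r["score"],r["uv"],at_z(r["uv"],Q,46).round())
E
```

```text
[435.97202029  57.50291957  66.6519056 ] [264.89367752 201.24130905] [253.33904248 207.95708061]
0.59 [267.1, 208.2] [429.  59.  46.]
0.71 [343.9, 170.0] [ 524. -146.   46.]
```

View pics/c1.png

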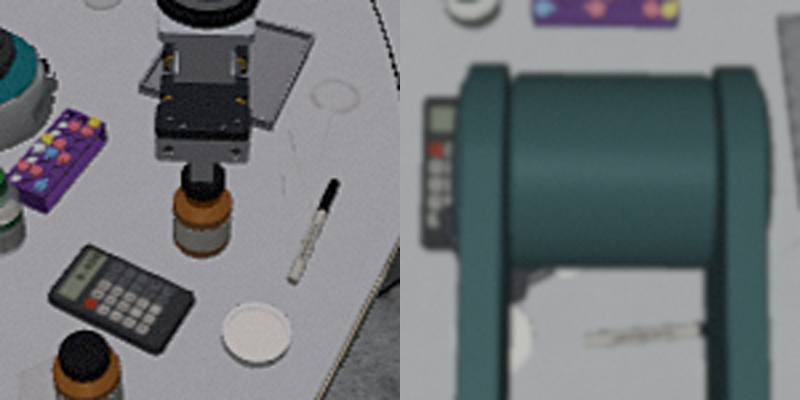

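The jar still stands upright and the fingers look to be around the cap, but it isn't clear. I'll zoom in and re-read the state.

```bash
python3 - <<'E'
from h import *
P=imaging.get_image("scene")
k=10;x0,y0=235,165
a=cv2.resize(P["image"][y0:y0+60,x0:x0+60],None,fx=k,fy=k,interpolation=cv2.INTER_CUBIC)
a=cv2.convertScaleAbs(a,alpha=1.6,beta=20)
s=arm.get_obs();print(s["tcp_pos"],s["grip_width"],s["grasp_force"],s["contact_force"],s["ft_torque"])
d=np.array([.448,-.894,0]);p=s["tcp_pos"]
for w,c in((-10.5,(0,255,0)),(10.5,(0,0,255)),(-19,(255,255,0)),(19,(255,0,255))):
  for h in(0,19,97):
    u=(proj(p+d*w+[0,0,h],P)-[x0,y0]+.5)*k; cv2.circle(a,tuple(int(v) for v in u),4,c,-1)
cv2.imwrite("pics/c2.png",a)
E
```

```text
[435.98500819  57.49826607  66.6337787 ] 20.37326019443509 0.0 [-0.22875175  0.03889777  0.55344528] [ 0.01826273 -0.03975773  0.00130884]
```

View pics/c2.png

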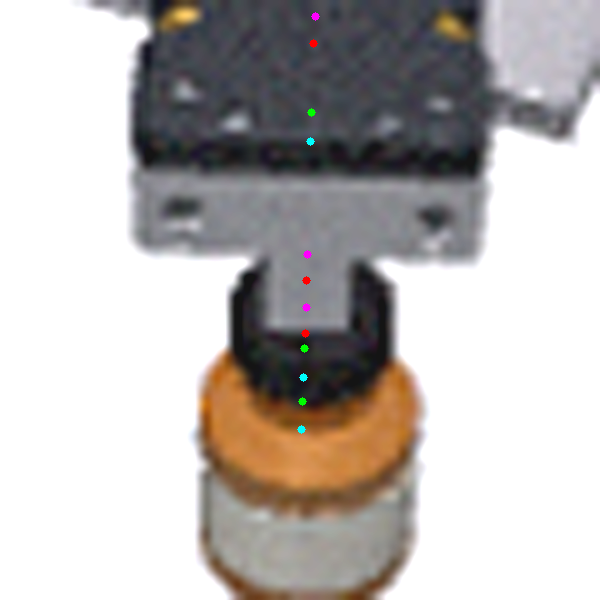

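The near fingertip appears at (307,330) in the crop, over the cap's top face. The whole gripper seems to be about 30-40 mm above where the reported TCP puts it, so the fingers closed above the cap. I'll open, rise and turn, then measure the tips directly.

move_arm([
  [[0,0,-0.05],[0,0,0],0],
  [[0,0,-0.05],[0,0,0],0],
  [[0,0,0],[0,0,1],0],
  [[0,0,0],[0,0,1],0],
  [[0,0,0],[0,0,1],0],
  [[0,0,0],[0,0,1],0],
  [[0,0,0],[0,0,1],0],
  [[0,0,0],[0,0,1],0],
  [[0,0,0],[0,0,1],0],
  [[0,0,0],[0,0,0],0],
  [[0,0,0],[0,0,0],0],
])

```text
time: 6.22
tcp_pos: [436.0, 57.5, 106.7]
ee_rot: [3.142, -0.0, -0.267]
contact_force: [0.5, 0.5, -0.2]
grip_width: 93.9
grasp_force: 0.0
```

```bash
python3 - <<'E'
from h import *
P=imaging.get_image("scene")
k=7;x0,y0=215,135
a=cv2.resize(P["image"][y0:y0+85,x0:x0+110],None,fx=k,fy=k,interpolation=cv2.INTER_CUBIC)
a=cv2.convertScaleAbs(a,alpha=1.5,beta=20)
s=arm.get_obs();print(s["tcp_pos"],s["ee_rot"],s["grip_width"],s["qpos"])
y=s["ee_rot"][2];d=np.array([np.sin(y),-np.cos(y),0]);p=s["tcp_pos"]
for w,c in((-47,(0,255,0)),(47,(0,0,255)),(-59.5,(255,255,0)),(59.5,(255,0,255))):
  for h in(0,40):
    u=(proj(p+d*w+[0,0,h],P)-[x0,y0]+.5)*k; print(w,h,u.round()); cv2.circle(a,tuple(int(v) for v in u),4,c,-1)
cv2.imwrite("pics/c3.png",a)
E
```

```text
[436.00387722  57.50289676 106.68061777] [ 3.14152007e+00 -6.77688978e-05 -2.67107109e-01] 93.84441072735223 [ 2.14752995e-03 -1.38311131e-01  1.72613739e+00 -8.80134088e-05
  1.55372037e+00  1.84005247e+00]
-47 0 [253. 466.]
-47 40 [252. 382.]
47 0 [452. 313.]
47 40 [458. 228.]
-59.5 0 [225. 488.]
-59.5 40 [223. 404.]
59.5 0 [477. 294.]
59.5 40 [484. 209.]
```

View pics/c3.png

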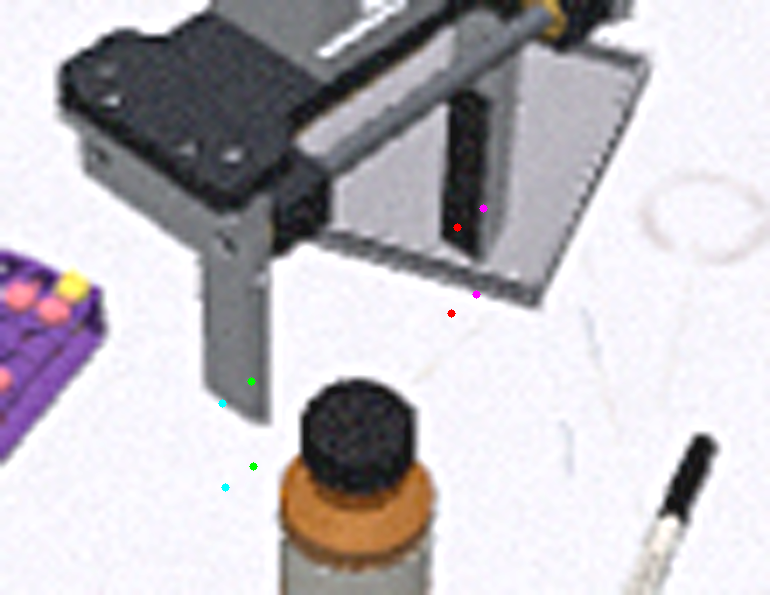

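The open fingertips show at about (240,410) and (465,248), with columns as predicted but roughly 60 px too high. So the real tips sit about 28 mm above the reported TCP. I'll lower to a reported 38 mm, which is safe either way, and close on the cap.

move_arm([
  [[0,0,0.05],[0,0,0],0],
  [[0,0,0.05],[0,0,0],0],
  [[0,0,0.04],[0,0,0],0],
  [[0,0,0.03],[0,0,0],0],
  [[0,0,0],[0,0,0],0],
  [[0,0,0],[0,0,0],90],
  [[0,0,0],[0,0,0],120],
  [[0,0,0],[0,0,0],140],
  [[0,0,0],[0,0,0],160],
  [[0,0,0],[0,0,0],180],
  [[0,0,0],[0,0,0],180],
  [[0,0,0],[0,0,0],180],
], force=8)

```text
time: 7.78
tcp_pos: [435.9, 57.2, 38.7]
ee_rot: [3.141, -0.0, -0.268]
contact_force: [-0.7, -1.4, 1.1]
grip_width: 37.5
grasp_force: 8.0
```

The grip reads 37.5 mm at 8 N, so it is on the cap. Now I'll twist about 84° anticlockwise.

move_arm([
  [[0,0,0],[0,0,-1],180],
  [[0,0,0],[0,0,-1],180],
  [[0,0,0],[0,0,-1],180],
  [[0,0,0],[0,0,-1],180],
  [[0,0,0],[0,0,-1],180],
  [[0,0,0],[0,0,-1],180],
  [[0,0,0],[0,0,-1],180],
  [[0,0,0],[0,0,-1],180],
  [[0,0,0],[0,0,-1],180],
  [[0,0,0],[0,0,-1],180],
  [[0,0,0],[0,0,-1],180],
  [[0,0,0],[0,0,-1],180],
  [[0,0,0],[0,0,-1],180],
  [[0,0,0],[0,0,-1],180],
  [[0,0,0],[0,0,0],180],
  [[0,0,0],[0,0,0],180],
])

```text
time: 9.78
tcp_pos: [435.7, 57.6, 38.6]
ee_rot: [-3.141, 0.0, 1.196]
contact_force: [-1.5, 0.0, 1.0]
grip_width: 37.9
grasp_force: 8.0
```

```bash
python3 - <<'E'
from h import *
P=imaging.get_image("scene")
k=7;x0,y0=215,155
a=cv2.resize(P["image"][y0:y0+85,x0:x0+110],None,fx=k,fy=k,interpolation=cv2.INTER_CUBIC)
cv2.imwrite("pics/c4.png",cv2.convertScaleAbs(a,alpha=1.5,beta=20))
s=arm.get_obs();print(s["tcp_pos"],s["ee_rot"],s["grip_width"],s["grasp_force"],s["ft_torque"])
E
```

```text
[435.64063959  57.58523122  38.5297688 ] [-3.14081372e+00  2.06876907e-04  1.19671473e+00] 37.50606081779423 8.000047991299652 [0.03894105 0.30243669 0.03272145]
```

View pics/c4.png

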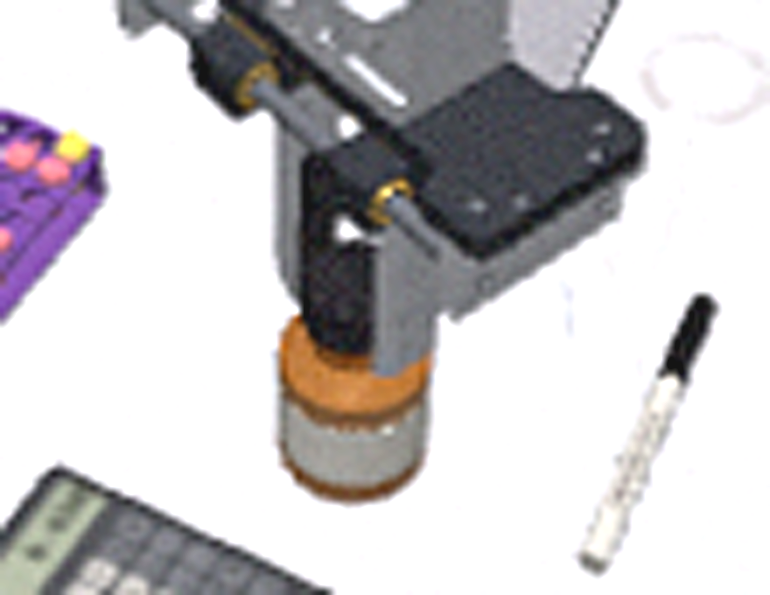

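The picture shows the fingers around the cap, with the tips just above the shoulder at about (400,370), and the jar upright in place. The cap can't come off, so I'll firm up the grip and lift by the cap.

move_arm([
  [[0,0,0],[0,0,0],200],
  [[0,0,0],[0,0,0],200],
  [[0,0,0],[0,0,0],200],
  [[0,0,-0.01],[0,0,0],200],
  [[0,0,-0.02],[0,0,0],200],
  [[0,0,-0.03],[0,0,0],200],
  [[0,0,-0.03],[0,0,0],200],
  [[0,0,-0.03],[0,0,0],200],
  [[0,0,-0.02],[0,0,0],200],
  [[0,0,-0.01],[0,0,0],200],
  [[0,0,0],[0,0,0],200],
], force=25)

```text
time: 11.2
tcp_pos: [436.1, 57.5, 98.8]
ee_rot: [3.141, -0.0, 1.198]
contact_force: [-0.5, 0.7, -2.9]
grip_width: 37.2
grasp_force: 25.0
```

move_arm([
  [[-0.012,0.011,0],[0,0,0],200],
  [[-0.024,0.0225,0],[0,0,0],200],
  [[-0.036,0.034,0],[0,0,0],200],
  [[-0.048,0.045,0],[0,0,0],200],
  [[-0.048,0.045,0],[0,0,0],200],
  [[-0.048,0.045,0],[0,0,0],200],
  [[-0.048,0.045,0],[0,0,0],200],
  [[-0.048,0.045,0],[0,0,0],200],
  [[-0.048,0.045,0],[0,0,0],200],
  [[-0.036,0.034,0],[0,0,0],200],
  [[-0.024,0.0225,0],[0,0,0],200],
  [[-0.014,0.011,0],[0,0,0],200],
  [[0,0,0],[0,0,0],200],
  [[0,0,0.03],[0,0,0],200],
  [[0,0,0.03],[0,0,0],200],
  [[0,0,0.03],[0,0,0],200],
  [[0,0,0.02],[0,0,0],200],
  [[0,0,0],[0,0,0],200],
])

```text
time: 13.45
tcp_pos: [522.8, -162.8, 53.5]
ee_rot: [-3.139, 0.0, 1.198]
contact_force: [-0.0, 0.3, -3.0]
grip_width: 37.5
grasp_force: 25.0
```

```bash
python3 - <<'E'
from h import *
P=imaging.get_image("scene")
k=6;x0,y0=210,85
a=cv2.resize(P["image"][y0:y0+100,x0:x0+130],None,fx=k,fy=k,interpolation=cv2.INTER_CUBIC)
cv2.imwrite("pics/c5.png",cv2.convertScaleAbs(a,alpha=1.5,beta=20))
s=arm.get_obs();print(s["tcp_pos"],s["ee_rot"],s["grip_width"],s["contact_force"])
E
```

```text
[ 523.39372064 -163.09643485   54.29210323] [-3.14091356e+00  7.28621814e-05  1.19789214e+00] 37.2135866194084 [ 0.21823419 -0.12900691 -2.70662179]
```

View pics/c5.png

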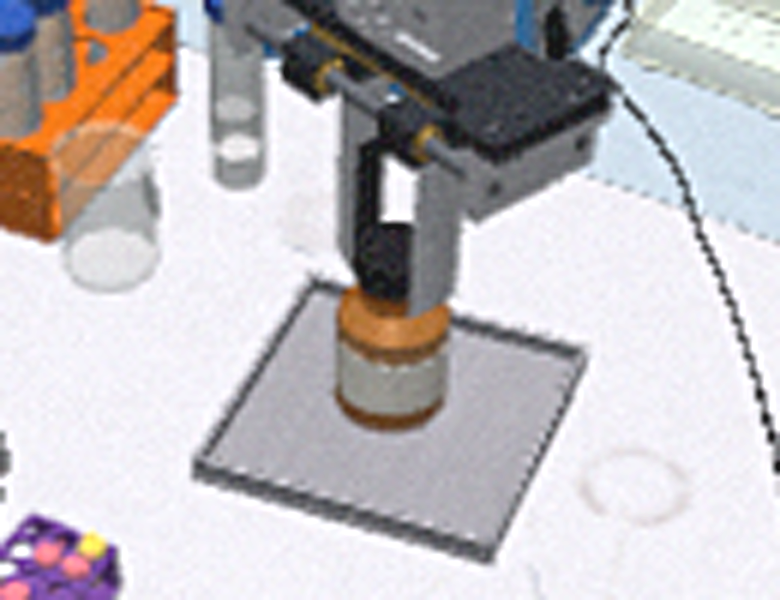

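The jar hangs upright over the middle of the tray (its base is at about (390,415)). I'll lower it about 11.6 mm to the floor.

move_arm([
  [[0,0,0.01],[0,0,0],200],
  [[0,0,0.01],[0,0,0],200],
  [[0,0,0.005],[0,0,0],200],
  [[0,0,0.003],[0,0,0],200],
  [[0,0,0.001],[0,0,0],200],
  [[0,0,0],[0,0,0],200],
  [[0,0,0],[0,0,0],200],
])

```text
time: 14.38
tcp_pos: [523.7, -163.2, 43.2]
ee_rot: [3.141, 0.0, 1.198]
contact_force: [-0.1, 0.4, -3.4]
grip_width: 37.4
grasp_force: 25.0
```

Still hanging, so I'll inch down until it touches.

move_arm([
  [[0,0,0.0015],[0,0,0],200],
  [[0,0,0.0015],[0,0,0],200],
  [[0,0,0],[0,0,0],200],
  [[0,0,0],[0,0,0],200],
])

```text
time: 14.88
tcp_pos: [524.0, -163.4, 42.7]
ee_rot: [3.14, 0.0, 1.198]
contact_force: [-1.0, -0.7, 2.1]
grip_width: 37.0
grasp_force: 25.0
```

Contact with the floor: the vertical force went from about -3 N to +2 N. I'll release and rise.

move_arm([
  [[0,0,0],[0,0,0],130],
  [[0,0,0],[0,0,0],110],
  [[0,0,0],[0,0,0],60],
  [[0,0,0],[0,0,0],0],
  [[0,0,0],[0,0,0],0],
  [[0,0,0],[0,0,0],0],
  [[0,0,-0.02],[0,0,0],0],
  [[0,0,-0.05],[0,0,0],0],
  [[0,0,-0.08],[0,0,0],0],
  [[0,0,-0.08],[0,0,0],0],
  [[0,0,-0.08],[0,0,0],0],
  [[0,0,0],[0,0,0],0],
  [[0,0,0],[0,0,0],0],
])

```text
time: 16.5
tcp_pos: [523.1, -163.0, 164.8]
ee_rot: [-3.14, 0.0, 1.198]
contact_force: [0.3, 0.4, -0.8]
grip_width: 93.7
grasp_force: 0.0
```

```bash
python3 - <<'E'
from h import *
P=imaging.get_image("scene")
k=4;x0,y0=160,90
a=cv2.resize(P["image"][y0:y0+150,x0:x0+190],None,fx=k,fy=k,interpolation=cv2.INTER_CUBIC)
cv2.imwrite("pics/c6.png",cv2.convertScaleAbs(a,alpha=1.5,beta=20))
s=arm.get_obs();print(s["time"],s["tcp_pos"],s["grip_width"],s["contact_force"])
for t,z in(("loose_jar_mid",50),("tight_jar_mid",46)):
  for r in landmark_of(P,t)[:2]: print(t,r["score"],r["uv"],at_z(r["uv"],P,z).round())
E
```

```text
16.55 [ 522.71048427 -162.81907975  164.03490558] 93.90943590190946 [-0.02527811 -0.48139059 -0.34675525]
loose_jar_mid 0.64 [274.5, 139.3] [ 528. -171.   50.]
tight_jar_mid 0.78 [219.1, 268.7] [440. 253.  46.]
```

View pics/c6.png

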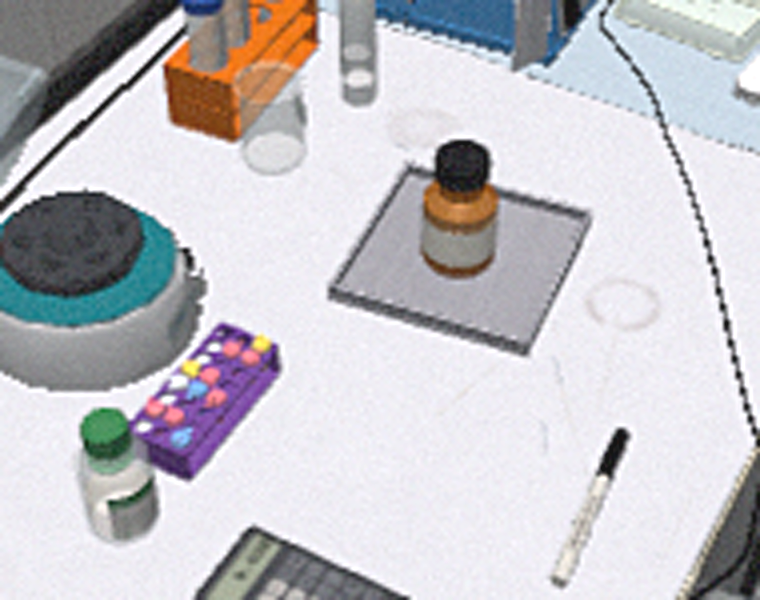

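The jar stands upright in the middle of the tray, with its base at about (460,262), and the gripper is well clear. Handing in.

```bash
python3 -c "
from h import *
print(workorder.finish_job())"
```

```text
the job is handed in; nothing more can be done
None
```

I gripped the loose cap and twisted it about 84° anticlockwise with its jar in place (I couldn't measure the cap's own angle), then stood that jar upright near the middle of the tray, left the tight-capped jar alone, and handed the job in about 17 s into the 51 s; no verdict came back.

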